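Start up the fluorescence microscope in the safe order

ROBOT

A 6-joint arm with a two-finger parallel gripper is mounted at the origin on the work surface. World frame = base frame: x ahead of the robot, y to its left, z up, the work surface at z = 0. Lengths are in m, angles in rad, forces in N, time in s.
With the tool pointing down it reaches from about 0.25 to 0.775 m from the base axis. Payload 4 kg.
Tool frame: the origin (TCP) lies between the finger pads; the fingertips stand 25 mm ahead of it and the grasp point (between the pads) lies 6 mm ahead of it (robot.tip_reach is the z of the fingertips in the tool frame, in m); z points along the fingers, y is the line along which they close (so a half turn about z gives the same grasp; the last joint's range is limited). The gripper opens to 94 mm and grips with 3 to 60 N. Pads are 16 mm wide; open, the fingers measure 119 mm over their backs; the gripper's body (75 mm by 177 mm) begins 78 mm behind the grasp point.
Start: joints at [1.215, 0.087, 1.371, -0, 1.684, -0.103], TCP at [0.138, 0.533, 0.231] pointing down, gripper open.
Joint ranges: [-3.1, 3.1], [-0.76, 2.03], [0.27, 2.55], [-1.08, 4.22], [0.17, 2.65], [-2.57, 2.57]. Speed limits (rad/s): [2.79, 2.79, 3.14, 3.14, 3.14, 3.14].

INTERFACE

Orientations are given as [roll, pitch, yaw] about the fixed x, y, z axes, in that order (R = Rz(yaw) Ry(pitch) Rx(roll)).
In Python, from bench import robot gives the robot as it stands. The module is installed in compiled form; this text tells all that it offers.
- The arm moves only by the shell command python3 -m handwheel 'ROWS'. ROWS is JSON, a list of rows, each a list of 3 entries, a list of its own where there are three numbers: the turn, a rotation vector about the world's x, y, z in units of 90 degrees (1.0 is 90 degrees), then the shift along the world's x, y, z in units of 0.05 m (1.0 is 0.05 m), then the closure, from 0 (fully open) to 1 (shut). A call has 1 to 5 rows; each row shifts and turns the commanded pose from where the row before left it; what a row does not reach is not made up. A row lasts 1/10 s, in which the tool goes at most 50 mm and 8.59 degrees, less where a joint would pass 70% of its speed; a pose out of reach is approached as far as the arm can. A call with a number of a shift or a turn outside -1 to 1 is refused whole. A call with a gripper value outside its range is refused whole. The fingers move at their own pace and stop on an object; the grip force is fixed at half the most. Time passes only in rows, so rows that do not move let the fingers close. It gives the time, the measured TCP pose, the force, the opening and the grip force at its end, in the units of the state.
- robot.get_obs(): the state, without advancing time (a new reading comes with each control period).
- robot.snapshot(name): name is "side" or "top" or "wrist"; returns (picture, depth): 400x640x3 uint8, red, green, blue; 400x640 float32, m along the optical axis (not along the pixel's ray), 0 where there is no reading.
- robot.calibration(name): a dict with "mtx" (3x3 intrinsics, pixels), "extrinsics" (4x4, takes a point from camera to world coordinates); the wrist camera has in their place "hand_eye" (4x4, takes a point from camera to tool coordinates, whose origin is the TCP and whose axes are the flange's). Camera axes: x right, y down, z forward; pixel columns grow to the right and rows downward; lengths in m; the calibration is good to about 2 mm. The wrist camera is an equidistant fisheye: a pixel r from the principal point sees the ray r / f radians off the axis. A picture is of the moment at which its call begins: read the wrist's pose just before it. calibration takes no time and is no camera call.
- robot.close_job(): hands the job in; it is judged then, once.
Trained networks look in the newest picture that a camera, given by its name, has taken for a name from the list of things; names that differ only in an ending like _2 or _b are one class to them, and where a whole thing is asked for, a point or a joint stands for the part that bears it (a point fixed in the world has none). Each returns a list of dicts, best first, with "p" (0 to 1); they miss things now and then, are a little off and sometimes report something else, mostly with a low value. They report only what shows in the picture. A call takes as long as a camera call.
- robot.boxes_of(query, camera): "bbox" ([left, top, right, bottom] in pixels, round what is visible of it).
The state is a dict: "time": time; "joint_positions": joint angles; "qvel": joint speeds; "joint_torque": joint torques, N m; "tool_pos": TCP position; "ee_rot": TCP orientation; "wrist_force": force on the tool from outside, world axes, zero at the start; "wrist_torque": the same for the moment, N m; "width": finger opening in m; "finger_force": force on a finger pad.
Only numpy, scipy, OpenCV 4.12 (cv2) and the standard library are available. Lean on these libraries where they do the work, as an engineer would, in place of code of your own. Each camera call takes 0.05 s, during which the arm holds its last target. There are 200 camera calls.

TASK

Start up the fluorescence microscope in the safe order, pressing everything lightly with a fingertip: first switch the lamp unit fully on at its red rocker, then hold its yellow ignition button well down for about a second and let it go, then switch the microscope fully on at the green rocker on its foot, and last press the blue power button of the camera controller fully in. Do not ignite before the lamp unit is on or after the microscope is on. Do not shift or lift the camera controller, and leave the other things on the bench where they are.

Things in the scene. Friction and masses are not known exactly. Their poses are not given: they have to be found in the camera images.
- lamp_unit: Arc-lamp unit: grey box with a blue top, 260 deep (x) x 180 wide (y) x 115 mm high, fixed. Origin: centre of its underside; front -x. The front 100 mm of its top is a panel that slopes down 12 degrees to the front (to 94 mm high), with the red rocker (+y side) and the yellow button (-y side). The blue slide box lies on the level rear part.
- lamp_switch (a joint): Angle of the red rocker of the lamp unit: 0 off, 0.34 rad fully on (a stop on a soft seal, which gives up to 2.5 mm more under 6 to 20 N). About 3 N on its raised half moves it, and it stays where it is left, so press it right to the stop.
- lamp_switch_on_half (a point): Where to press the raised ON half of the red rocker (white bar; the off half has a white ring): on its face, 15.5 mm from the hinge line. Rocker 44 x 26 mm in a 4 mm high black frame, 52 x 34 mm. The point goes down 5.2 mm to switch on; the on half then lies 4 mm above the frame, parallel to the panel. Axes while off: z normal of the panel, y from the off half to the on half, x along the hinge.
- ignition_button (a joint): Travel of the yellow ignition button: 0 up, 0.009 m at its stop; it fires from 0.004 m on. Springs back; 1 N starts it, 4.2 N holds it at 4 mm, 6 N at 6 mm, 8 N at the stop.
- ignition_button_top (a point): Centre of the top of the yellow round ignition button (30 mm across) on the lamp unit's sloping panel, 18 mm above the panel while up and 9 mm at its stop, in a black collar 46 mm across and 5 mm high. z is the panel's normal, along which it moves; a straight-down press works too.
- microscope: White upright microscope, black stage and eyepieces, 490 mm high, fixed. Origin: centre of the foot's underside; its -x axis points to the eyepieces (to the robot's right). Foot 48 mm high, x -160 to +185, 260 mm wide at the rear; the limb, 54 mm wide, rises from its middle (y 0). Green rocker on the foot's near rear corner, x +128, y +100 mm; a focus knob at x +40, out to y +69, up to 119 mm high.
- scope_switch (a joint): Angle of the green rocker on the microscope's foot: 0 off, 0.34 rad fully on; it moves, stops and stays like the red one, with the same force.
- scope_switch_on_half (a point): Where to press the raised ON half of the green rocker (white bar), the half farther from the eyepieces. Same rocker, travel and axes as the red one, on a level deck 48 mm above the bench: z up, y along the rocker from the off half to the on half.
- camera_unit: Camera controller: aluminium box with black ends, 140 deep (x) x 110 wide (y) x 50 mm high, 1 to 2 kg, loose on rubber feet. Origin: centre of its underside; front -x. The white and orange coverslip box stands on the rear half of its top.
- camera_button (a joint): Travel of the blue power button: 0 out (off), 0.005 m fully in (on, a stop on a soft seal, which gives up to 2.5 mm more under 6 to 20 N). About 3 N moves it and it stays in where it is left.
- camera_button_top (a point): Centre of the top of the blue round button (28 mm across) on the camera controller's top, 13 mm above that top while out, 8 mm when fully in, in a black collar 38 mm across and 4 mm high. z is up; it is pressed straight down.
- slide_box: Bystander: blue slide box, 85 x 155 x 34 mm, lying on the lamp unit. Origin: centre of its underside.
- coverslip_box: Bystander: white and orange coverslip box, 32 x 60 x 22 mm, on the camera controller. Origin: centre of its underside.
- oil_bottle: Bystander: small amber bottle with black cap, 29 mm across, 68 mm high. Origin: centre of its underside.
- petri_dish: Bystander: closed dish, 94 mm across, 16 mm high. Origin: centre of its underside.
- pink_marker: Bystander: white marker with pink cap, 128 mm long (along y), 16 mm thick, lying. Origin: middle of its underside.
- green_marker: Bystander: white marker with green cap, 128 mm long (along y), 16 mm thick, lying. Origin: middle of its underside.
- tally_counter: Bystander: chrome hand counter, 44 mm across, 38 mm high. Origin: centre of its underside.

How it is judged:
On the way, in this order (a step that is already met when the one before it is completed fails the run):
1. the lamp unit is switched on, with the microscope and the camera controller still off (value of joint lamp_switch above 0.26 rad and value of joint scope_switch below 0.1 rad and value of joint camera_button below 0.002 m), for 0.05 s.
2. the ignition button is held down with the lamp unit on and the microscope off (value of joint ignition_button above 0.004 m and value of joint lamp_switch above 0.26 rad and value of joint scope_switch below 0.1 rad), for 0.5 s.
3. the ignition button is released and the microscope switched on, the camera controller still off (value of joint scope_switch above 0.26 rad and value of joint ignition_button below 0.0015 m and value of joint camera_button below 0.002 m), for 0.05 s.
4. the camera controller's button is pressed in (value of joint camera_button above 0.004 m), for 0.05 s.
At the end, for the whole second after the job is handed in: Red and green rockers on (at least 0.26 of 0.34 rad), the blue button pressed in (at least 4 of 5 mm), the yellow button up again, the camera controller at rest within 15 mm of where it stood (value of joint each of lamp_switch, scope_switch above 0.26 rad and value of joint camera_button above 0.004 m and value of joint ignition_button below 0.0015 m and distance of camera_unit from where it was at the start of the episode below 0.015 m and linear speed of camera_unit below 0.01 m/s); the robot touches nothing.
It fails at once if a wrong order: ignition pressed with the lamp unit off or with the microscope on, the microscope on before the lamp unit, or the camera controller on before the microscope ((value of joint ignition_button above 0.003 m and value of joint lamp_switch below 0.17 rad) or (value of joint ignition_button above 0.003 m and value of joint scope_switch above 0.17 rad) or (value of joint scope_switch above 0.17 rad and value of joint lamp_switch below 0.17 rad) or (value of joint camera_button above 0.003 m and value of joint scope_switch below 0.17 rad)).
It fails at once if something is pressed or struck hard (over 30 N) (contact force between any of the fingers, the arm and lamp_unit above 30 N or contact force between any of the fingers, the arm and microscope above 30 N or contact force between any of the fingers, the arm and camera_unit above 30 N).
It fails at once if the camera controller is shifted over 15 mm, lifted or tipped (distance of camera_unit from where it was at the start of the episode above 0.015 m or height (world z) of camera_unit above 0.008 m or angle between camera_unit's own z axis and vertical above 0.1 rad).
It fails at once if a bystander is moved over 20 mm (distance of any of slide_box, coverslip_box, oil_bottle, petri_dish, pink_marker, green_marker, tally_counter from where it was at the start of the episode above 0.02 m).
It also fails if it takes over 72 s, if anything falls off the work surface, if the arm or the gripper's body presses on something with over 40 N, if the wrist force passes 120 N, or if a joint passes its speed limit or range.

## Working session

There is one attempt and no reset: what is moved stays moved. The work goes in short steps, Python scripts to look and compute and a shell command to move; the robot and the scene stay as the last step left them, time stands still between calls to the robot, and variables do not carry over. Pictures are saved under pics/ and viewed, at most 10 in all, crops included, and the job is handed in when it is done.

```bash
mkdir -p pics
cat > h.py <<'E'
import numpy as np, cv2
from bench import robot
def pts(cam, d):
    c=robot.calibration(cam); K=np.array(c["mtx"]); 
    v,u=np.mgrid[:400,:640]; 
    P=np.stack([(u-K[0,2])/K[0,0]*d,(v-K[1,2])/K[1,1]*d,d],-1)
    E=np.array(c["extrinsics"]); return P@E[:3,:3].T+E[:3,3]
E
python3 - <<'E'
from h import *
o=robot.get_obs(); print(o)
for cam in("top","side"):
    im,d=robot.snapshot(cam); cv2.imwrite(f"pics/{cam}0.png",im[...,::-1]); np.save(f"{cam}0.npy",d); np.save(f"{cam}0im.npy",im)
    P=pts(cam,d)
    for q in ["lamp_switch_on_half","ignition_button_top","scope_switch_on_half","camera_button_top","lamp_unit","microscope","camera_unit"]:
        for b in robot.boxes_of(q,cam)[:2]:
            x=b["bbox"]; u,v=int((x[0]+x[2])/2),int((x[1]+x[3])/2)
            print(cam,q,round(b["p"],2),np.round(x),P[v,u].round(3))
E
```

```text
{'time': 0.0, 'joint_positions': array([ 1.21492287e+00,  8.79624978e-02,  1.37221445e+00,  3.10630439e-05,
        1.68360115e+00, -1.03116636e-01]), 'qvel': array([ 8.50232389e-05,  2.33731591e-03, -1.99476641e-03,  2.56983279e-03,
       -7.24332493e-04,  4.05268886e-04]), 'joint_torque': array([-2.20210277e-04, -3.40165293e+01, -3.02434981e+01,  7.16375699e-02,
        3.30186705e-02, -1.95247117e-04]), 'tool_pos': array([0.13737554, 0.53206968, 0.22932022]), 'ee_rot': array([-3.13942200e+00, -2.55665313e-04,  2.88883902e+00]), 'wrist_force': array([-0.21260841,  0.22944401,  0.3167102 ]), 'wrist_torque': array([ 0.01083173, -0.01509848,  0.02171398]), 'finger_force': 0.0, 'width': 0.09410642141308342}
top lamp_switch_on_half 0.45 [310. 196. 324. 206.] [0.56  0.065 0.111]
top ignition_button_top 0.4 [347. 195. 355. 202.] [ 0.564 -0.031  0.122]
top scope_switch_on_half 0.62 [431. 198. 446. 211.] [ 0.553 -0.3    0.055]
top camera_button_top 0.53 [222. 191. 245. 208.] [0.579 0.315 0.079]
top camera_button_top 0.44 [231. 221. 242. 233.] [0.497 0.308 0.064]
top lamp_unit 0.69 [298. 13
[... 152 characters left out ...]
14 0.049]
side ignition_button_top 0.66 [337. 214. 342. 224.] [ 0.562 -0.04   0.122]
side ignition_button_top 0.55 [183. 151. 199. 169.] [0.4   0.517 0.027]
side scope_switch_on_half 0.62 [397. 291. 410. 309.] [ 0.55  -0.303  0.054]
side scope_switch_on_half 0.5 [335. 157. 393. 206.] [0.692 0.003 0.15 ]
side camera_button_top 0.59 [258. 158. 281. 172.] [0.564 0.292 0.074]
side lamp_unit 0.73 [297. 172. 400. 262.] [ 0.594 -0.043  0.11 ]
side lamp_unit 0.61 [333. 209. 344. 221.] [ 0.566 -0.031  0.123]
side microscope 0.67 [379. 186. 610. 388.] [ 0.664 -0.45   0.182]
side microscope 0.55 [339. 211. 343. 224.] [ 0.565 -0.041  0.124]
side camera_unit 0.73 [231. 158. 284. 199.] [0.517 0.295 0.043]
```

Run:
```python
import cv2
im=cv2.imread("pics/top0.png"); cv2.imwrite("pics/topc.png",cv2.resize(im[110:260,200:460],None,fx=3,fy=3,interpolation=cv2.INTER_CUBIC))
im=cv2.imread("pics/side0.png"); cv2.imwrite("pics/sidef.png",im)
```

```text
(no output)
```

View pics/topc.png

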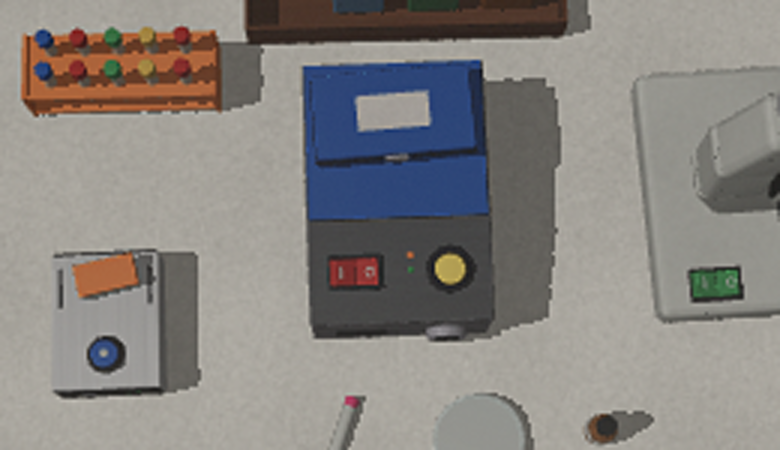

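View pics/sidef.png

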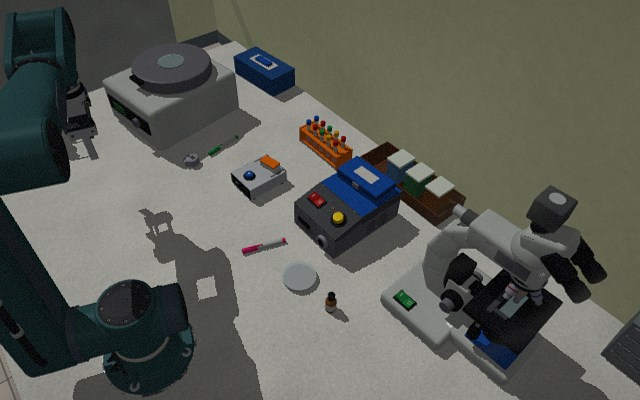

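Run:
```python
from h import *
R={"red":((165,180),(300,330),lambda h,s,v:((h<8)|(h>172))&(s>120)),
"yel":((185,215),(340,365),lambda h,s,v:(h>18)&(h<35)&(s>80)&(v>120)),
"grn":((190,215),(425,452),lambda h,s,v:(h>45)&(h<85)&(s>80)),
"blu":((215,240),(225,245),lambda h,s,v:(h>95)&(h<130)&(s>110))}
R["red"]=((190,212),(300,332),R["red"][2])
im=np.load("top0im.npy"); d=np.load("top0.npy"); P=pts("top",d)
H=cv2.cvtColor(im,cv2.COLOR_RGB2HSV).astype(int)
for k,(r,c,f) in R.items():
    m=np.zeros((400,640),bool); m[r[0]:r[1],c[0]:c[1]]=f(*np.moveaxis(H[r[0]:r[1],c[0]:c[1]],-1,0)); m&=d>0
    X=P[m]; v,u=np.nonzero(m)
    print(k,m.sum(),"px",u.min(),u.max(),v.min(),v.max(),"mean",X.mean(0).round(4),"min",X.min(0).round(3),"max",X.max(0).round(3))
    if k in("red","grn"):
        A=X[:,:2]-X[:,:2].mean(0); w=np.linalg.svd(A,full_matrices=False)[2][0]; print(" axis",w.round(3)," length",np.ptp(A@w).round(3))
        hi=X[:,1]>X[:,1].mean(); print(" on half",X[hi].mean(0).round(4)," off",X[~hi].mean(0).round(4))
```

```text
red 127 px 310 325 196 204 mean [0.5619 0.0629 0.1144] min [0.55  0.041 0.102] max [0.575 0.085 0.125]
 axis [ 0.065 -0.998]  length 0.046
 on half [0.5615 0.0743 0.1164]  off [0.5623 0.052  0.1126]
yel 79 px 345 354 195 204 mean [ 0.5608 -0.0292  0.1222] min [ 0.547 -0.043  0.114] max [ 0.574 -0.016  0.129]
grn 115 px 430 446 200 208 mean [ 0.5516 -0.2987  0.0581] min [ 0.539 -0.323  0.047] max [ 0.566 -0.276  0.067]
 axis [ 0.056 -0.998]  length 0.046
 on half [ 0.551  -0.2865  0.0599]  off [ 0.5521 -0.3099  0.0564]
blu 54 px 230 238 223 231 mean [0.4958 0.3135 0.0645] min [0.484 0.302 0.057] max [0.51  0.326 0.071]
```

```bash
python3 -m handwheel '[[[0,0,0.08],[0,0,0],1],[[0,0,0.08],[0.6,-0.65,0],1],[[0,-0.067,0],[0.6,-0.65,0],1],[[0,-0.067,0],[0.6,-0.65,0],1],[[0,0,0],[0.6,-0.65,0],1]]' && python3 -m handwheel '[[[0,0,0],[0.6,-0.65,0],1],[[0,0,0],[0.6,-0.65,0],1],[[0,0,0],[0.6,-0.65,0],1],[[0,0,0],[0.6,-0.65,0],1],[[0,0,0],[0.6,-0.65,0],1]]' && python3 -m handwheel '[[[0,0,0],[0.6,-0.65,0],1],[[0,0,0],[0.6,-0.65,0],1],[[0,0,0],[0.6,-0.65,0],1],[[0,0,0],[0.6,-0.65,0],1],[[0,0,0],[0,0,0],1]]'
```

```text
time: 1.3
tool_pos: [0.2566, 0.4016, 0.2303]
ee_rot: [3.141, 0.212, -3.139]
wrist_force: [0.5, 0.4, 0.5]
width: 0.0574
finger_force: 0.0
time: 1.8
tool_pos: [0.4084, 0.2386, 0.2309]
ee_rot: [3.141, 0.211, 3.14]
wrist_force: [0.5, 0.1, -0.5]
width: 0.0171
finger_force: 0.0
time: 2.3
tool_pos: [0.53, 0.1059, 0.2299]
ee_rot: [-3.14, 0.21, 3.134]
wrist_force: [-1.0, 0.5, -0.3]
width: 0.0004
finger_force: 0.0
```

```bash
python3 -m handwheel '[[[0,0,0],[0.52,-0.52,0],1],[[0,0,0],[0,0,-0.5],1],[[0,0,0],[0,0,-0.2],1],[[0,0,0],[0,0,0],1]]'
cat >> h.py <<'E'
from scipy.spatial.transform import Rotation as Ro
def wrist(name):
    o=robot.get_obs(); im,d=robot.snapshot("wrist"); cv2.imwrite(f"pics/{name}.png",im[...,::-1])
    c=robot.calibration("wrist"); K=np.array(c["mtx"]); X=np.array(c["hand_eye"])
    v,u=np.mgrid[:400,:640]; a,b=(u-K[0,2])/K[0,0],(v-K[1,2])/K[1,1]; r=np.hypot(a,b)+1e-9
    t=np.tan(np.minimum(r,1.5))*d   # depth along the axis
    P=np.stack([a/r*t,b/r*t,d],-1)@X[:3,:3].T+X[:3,3]
    R=Ro.from_euler("xyz",o["ee_rot"]).as_matrix()
    return im,d,P@R.T+o["tool_pos"],o
def colour(im,d,P,f,zlim,near,rad=.06):
    H=cv2.cvtColor(im,cv2.COLOR_RGB2HSV).astype(int)
    m=f(*np.moveaxis(H,-1,0))&(d>0)&(P[...,2]>zlim[0])&(P[...,2]<zlim[1])&(np.hypot(P[...,0]-near[0],P[...,1]-near[1])<rad)
    X=P[m]; v,u=np.nonzero(m); n,l,s,c=cv2.connectedComponentsWithStats(m.astype(np.uint8))
    k=1+s[1:,4].argmax(); X=P[l==k]
    print("px",s[k],"mid",((X.min(0)+X.max(0))/2).round(4),"mean",X.mean(0).round(4),"size",np.ptp(X,0).round(3)); return X
red=lambda h,s,v:((h<8)|(h>172))&(s>120)
yel=lambda h,s,v:(h>18)&(h<35)&(s>80)&(v>110)
grn=lambda h,s,v:(h>45)&(h<85)&(s>80)
blu=lambda h,s,v:(h>95)&(h<130)&(s>110)
E
python3 - <<'E'
from h import *
im,d,P,o=wrist("w1"); print(o["tool_pos"])
X=colour(im,d,P,red,(.09,.14),(.561,.063)); colour(im,d,P,yel,(.09,.14),(.561,-.03))
E
```

```text
time: 2.7
tool_pos: [0.5517, 0.0847, 0.1929]
ee_rot: [3.141, 0.205, 3.141]
wrist_force: [-1.1, 0.4, 0.0]
width: 0.0005
finger_force: 0.0
[0.5517334  0.08470162 0.19292047]
px [ 258  188   61   36 1834] mid [0.5655 0.0612 0.1127] mean [0.5617 0.0631 0.1126] size [0.033 0.048 0.018]
px [162 192  30  34 766] mid [ 0.5617 -0.0312  0.1212] mean [ 0.5614 -0.0308  0.1212] size [0.028 0.028 0.008]
```

View pics/w1.png

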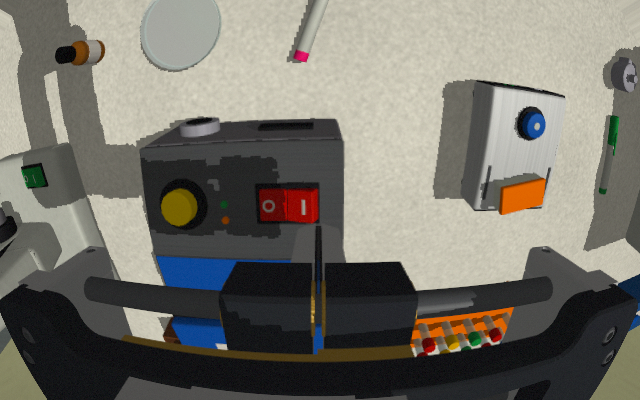

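```bash
python3 -m handwheel '[[[0,0,0],[0.1,-0.12,-0.2],1],[[0,0,0],[0,0,-0.3],1],[[0,0,0],[0,0,-0.3],1],[[0,0,0],[0,0,0],1],[[0,0,0],[0,0,0],1]]'; python3 -m handwheel '[[[0,0,0],[0,0,-0.04],1],[[0,0,0],[0,0,-0.04],1],[[0,0,0],[0,0,0],1]]'
```

```text
time: 3.25
tool_pos: [0.5588, 0.0782, 0.156]
ee_rot: [3.141, 0.211, 3.141]
wrist_force: [0.2, 0.2, 0.8]
width: 0.0007
finger_force: 0.0
time: 3.55
tool_pos: [0.5587, 0.0781, 0.1519]
ee_rot: [3.141, 0.211, 3.14]
wrist_force: [0.2, -0.2, -0.9]
width: 0.0003
finger_force: 0.0
```

```bash
for i in 1; do python3 -m handwheel '[[[0,0,0],[-0.03,0.02,-0.05],1],[[0,0,0],[0,0,-0.05],1],[[0,0,0],[0,0,-0.03],1],[[0,0,0],[0,0,0],1]]'; done; python3 -m handwheel '[[[0,0,0],[0,0,-0.03],1],[[0,0,0],[0,0,-0.03],1],[[0,0,0],[0,0,0],1]]'
```

```text
time: 3.95
tool_pos: [0.5568, 0.079, 0.1445]
ee_rot: [3.141, 0.21, 3.14]
wrist_force: [0.2, -1.5, -0.1]
width: 0.0005
finger_force: 0.0
time: 4.25
tool_pos: [0.5574, 0.0794, 0.1424]
ee_rot: [3.14, 0.212, 3.14]
wrist_force: [-0.1, 0.5, 1.3]
width: 0.0002
finger_force: 0.6
```

```bash
python3 -m handwheel '[[[0,0,0],[0,0,-0.02],1],[[0,0,0],[0,0,-0.02],1],[[0,0,0],[0,0,0],1]]'; python3 -m handwheel '[[[0,0,0],[0,0,-0.02],1],[[0,0,0],[0,0,-0.02],1],[[0,0,0],[0,0,0],1]]'
```

```text
time: 4.55
tool_pos: [0.5573, 0.079, 0.1402]
ee_rot: [3.141, 0.211, 3.14]
wrist_force: [1.4, 1.0, 1.0]
width: 0.0003
finger_force: 0.9
time: 4.85
tool_pos: [0.5571, 0.0788, 0.1378]
ee_rot: [-3.142, 0.21, 3.14]
wrist_force: [0.4, 0.4, 1.3]
width: 0.0007
finger_force: 0.8
```

```bash
for i in 1; do python3 -m handwheel '[[[0,0,0],[0,0,-0.02],1],[[0,0,0],[0,0,-0.01],1],[[0,0,0],[0,0,0],1]]'; done;  python3 -m handwheel '[[[0,0,0],[0,0,-0.02],1],[[0,0,0],[0,0,0],1]]'
```

```text
time: 5.15
tool_pos: [0.5572, 0.0788, 0.1367]
ee_rot: [3.142, 0.211, 3.14]
wrist_force: [1.6, 0.0, 2.8]
width: 0.0007
finger_force: 1.3
time: 5.35
tool_pos: [0.5573, 0.0789, 0.1365]
ee_rot: [3.142, 0.212, 3.14]
wrist_force: [-1.4, -0.4, 6.1]
width: 0.0004
finger_force: 3.1
```

```bash
python3 -m handwheel '[[[0,0,0],[0,0,-0.02],1],[[0,0,0],[0,0,0],1],[[0,0,0],[0,0,0],1]]';  python3 -m handwheel '[[[0,0,0],[0,0,-0.02],1],[[0,0,0],[0,0,0],1],[[0,0,0],[0,0,0],1]]'
```

```text
time: 5.65
tool_pos: [0.5574, 0.0789, 0.1361]
ee_rot: [-3.142, 0.212, 3.14]
wrist_force: [-1.7, -0.8, 8.6]
width: 0.0002
finger_force: 4.0
time: 5.95
tool_pos: [0.5575, 0.0788, 0.1357]
ee_rot: [-3.142, 0.213, 3.14]
wrist_force: [-3.5, -0.0, 10.1]
width: 0.0005
finger_force: 5.1
```

```bash
python3 -m handwheel '[[[0,0,0],[0,0,0.4],1],[[0,0,0],[0,0,0.5],1],[[0,0,0],[0,-0.75,0],1],[[0,0,0],[0,-0.75,0],1],[[0,0,0],[0,-0.7,0],1]]'; python3 -m handwheel '[[[0,0,0],[0,0,0],1],[[0,0,0],[0,0,0],1]]'
python3 - <<'E'
from h import *
im,d,P,o=wrist("w2"); print(o["tool_pos"])
X=colour(im,d,P,red,(.09,.14),(.561,.063)); colour(im,d,P,yel,(.09,.14),(.561,-.03))
for a,b in((.06,.07),(.07,.077),(.077,.085),(.052,.06),(.042,.052)):
    q=X[(X[:,1]>a)&(X[:,1]<b)]; print(a,q.mean(0).round(4))
cv2.imwrite("pics/w2c.png",cv2.resize(im[120:300,150:450,::-1],None,fx=2.6,fy=2.6))
E
```

```text
time: 6.45
tool_pos: [0.556, -0.032, 0.1774]
ee_rot: [3.141, 0.208, 3.141]
wrist_force: [-0.6, -0.6, -0.0]
width: 0.0001
finger_force: 0.0
time: 6.65
tool_pos: [0.5562, -0.0314, 0.1773]
ee_rot: [3.14, 0.208, 3.138]
wrist_force: [0.5, -0.3, -0.1]
width: 0.0004
finger_force: 0.0
[ 0.55624499 -0.03144051  0.17727256]
px [ 403  190   59   38 1782] mid [0.5649 0.0597 0.1126] mean [0.5619 0.0568 0.1125] size [0.032 0.05  0.018]
px [ 297  192   41   35 1096] mid [ 0.5616 -0.0314  0.1157] mean [ 0.559  -0.0311  0.1202] size [0.028 0.029 0.017]
0.06 [0.5626 0.0649 0.111 ]
0.07 [0.5621 0.073  0.1111]
0.077 [0.5627 0.08   0.1105]
0.052 [0.5621 0.0558 0.1126]
0.042 [0.5607 0.047  0.1147]
```

View pics/w2c.png

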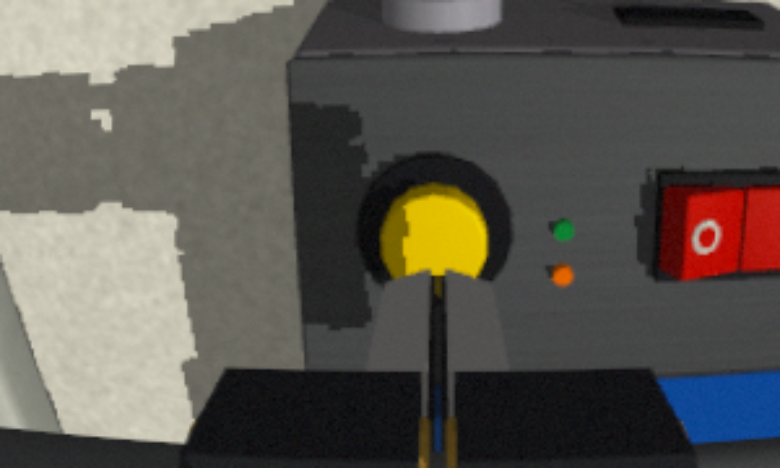

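```bash
python3 -m handwheel '[[[0,0,0],[0,0,-0.25],1],[[0,0,0],[0,0,-0.25],1],[[0,0,0],[0,0,-0.06],1],[[0,0,0],[0,0,0],1]]'; python3 -m handwheel '[[[0,0,0],[0,0,-0.04],1],[[0,0,0],[0,0,-0.04],1],[[0,0,0],[0,0,0],1]]'
```

```text
time: 7.1
tool_pos: [0.5561, -0.0301, 0.1486]
ee_rot: [3.141, 0.207, 3.141]
wrist_force: [0.1, 0.6, 1.0]
width: 0.0006
finger_force: 0.0
time: 7.4
tool_pos: [0.5573, -0.0309, 0.1468]
ee_rot: [3.141, 0.211, 3.14]
wrist_force: [1.1, -0.3, -0.8]
width: 0.0005
finger_force: 0.0
```

```bash
python3 -m handwheel '[[[0,0,0],[0,0,-0.04],1],[[0,0,0],[0,0,0],1],[[0,0,0],[0,0,0],1]]'
```

```text
time: 7.7
tool_pos: [0.5576, -0.031, 0.1453]
ee_rot: [3.141, 0.212, 3.14]
wrist_force: [0.2, 0.5, 2.3]
width: 0.0004
finger_force: 1.0
```

```bash
python3 -m handwheel '[[[0,0,0],[0,0,-0.05],1],[[0,0,0],[0,0,-0.05],1],[[0,0,0],[0,0,-0.04],1],[[0,0,0],[0,0,0],1]]'
```

```text
time: 8.1
tool_pos: [0.5587, -0.031, 0.1394]
ee_rot: [3.141, 0.216, 3.14]
wrist_force: [1.8, 1.2, 6.7]
width: 0.0004
finger_force: 3.3
```

```bash
python3 -m handwheel '[[[0,0,0],[0,0,-0.02],1],[[0,0,0],[0,0,0],1],[[0,0,0],[0,0,0],1],[[0,0,0],[0,0,0],1],[[0,0,0],[0,0,0],1]]'; python3 -m handwheel '[[[0,0,0],[0,0,0],1],[[0,0,0],[0,0,0],1],[[0,0,0],[0,0,0],1],[[0,0,0],[0,0,0],1],[[0,0,0],[0,0,0],1]]'; python3 -m handwheel '[[[0,0,0],[0,0,0.2],1],[[0,0,0],[0,0,0.5],1],[[0,0,0],[0,0,0.7],1],[[0,0,0],[0,0,0],1]]'
```

```text
time: 8.6
tool_pos: [0.5588, -0.0309, 0.1389]
ee_rot: [3.141, 0.216, 3.14]
wrist_force: [1.0, 0.7, 7.8]
width: 0.0006
finger_force: 3.6
time: 9.1
tool_pos: [0.5589, -0.031, 0.1389]
ee_rot: [3.141, 0.216, 3.14]
wrist_force: [0.7, 1.8, 7.6]
width: 0.0007
finger_force: 3.6
time: 9.5
tool_pos: [0.559, -0.0316, 0.2115]
ee_rot: [-3.14, 0.218, 3.14]
wrist_force: [0.4, 0.0, 0.8]
width: 0.0005
finger_force: 0.0
```

```bash
python3 -m handwheel '[[[0,0.067,0],[0,-0.8,0],1],[[0,0.067,0],[0,-0.8,0],1],[[0,0,0],[0,-0.8,0],1],[[0,0,0],[-0.16,-0.8,0],1],[[0,0,0],[0,-0.8,0],1]]'; python3 -m handwheel '[[[0,0,0],[0,-0.5,0],1],[[0,0,0],[0,-0.5,0],1],[[0,0,0],[0,0,-0.9],1],[[0,0,0],[0,0,-0.6],1],[[0,0,0],[0,0,0],1]]';  python3 - <<'E'
from h import *
im,d,P,o=wrist("w3"); print(o["tool_pos"],o["ee_rot"])
X=colour(im,d,P,grn,(.03,.08),(.551,-.299)); colour(im,d,P,yel,(.09,.14),(.561,-.03))
for a in np.arange(-.325,-.27,.008):
    q=X[(X[:,1]>a)&(X[:,1]<a+.008)]; print(a.round(3),q.mean(0).round(4) if len(q) else 0)
E
```

```text
time: 10.0
tool_pos: [0.5476, -0.2323, 0.2042]
ee_rot: [3.14, -0.004, 3.14]
wrist_force: [0.5, 0.1, 1.4]
width: 0.0003
finger_force: 0.0
time: 10.5
tool_pos: [0.5449, -0.279, 0.1234]
ee_rot: [3.134, -0.013, 3.139]
wrist_force: [-0.5, -0.2, 0.6]
width: 0.0007
finger_force: 0.0
[ 0.54485614 -0.27902151  0.12340981] [ 3.13356383 -0.01322337  3.13939866]
px [ 254  210   64   38 1538] mid [ 0.5546 -0.303   0.0564] mean [ 0.5504 -0.3045  0.056 ] size [0.031 0.049 0.014]
px [602 236  18  34 445] mid [ 0.5673 -0.0193  0.1134] mean [ 0.5621 -0.0325  0.1209] size [0.038 0.054 0.023]
-0.325 [ 0.5526 -0.3213  0.055 ]
-0.317 [ 0.5528 -0.3126  0.055 ]
-0.309 [ 0.5524 -0.3051  0.0549]
-0.301 [ 0.5504 -0.2974  0.057 ]
-0.293 [ 0.5431 -0.289   0.0594]
-0.285 [ 0.5431 -0.2816  0.0571]
-0.277 0
```

View pics/w3.png

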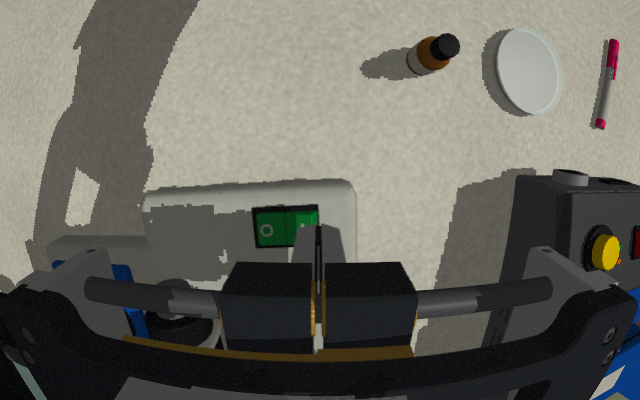

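```bash
python3 -m handwheel '[[[0,0,0],[0.13,-0.09,0],1],[[0,0,0],[0,0,-0.3],1],[[0,0,0],[0,0,-0.2],1],[[0,0,0],[0,0,0],1],[[0,0,0],[0,0,0],1]]'; python3 -m handwheel '[[[0,0,0],[0,0,-0.04],1],[[0,0,0],[0,0,0],1]]'
```

```text
time: 11.05
tool_pos: [0.5554, -0.2852, 0.1061]
ee_rot: [3.141, -0.001, 3.14]
wrist_force: [0.6, 0.3, 1.2]
width: 0.0003
finger_force: 0.0
time: 11.25
tool_pos: [0.5557, -0.2855, 0.1048]
ee_rot: [-3.141, 0.0, 3.14]
wrist_force: [-0.6, -0.1, 1.0]
width: 0.0005
finger_force: 0.0
```

```bash
python3 -m handwheel '[[[0,0,0],[-0.09,0.03,-0.1],1],[[0,0,0],[0,0,-0.14],1],[[0,0,0],[0,0,0],1],[[0,0,0],[0,0,0],1]]'; python3 -m handwheel '[[[0,0,0],[0,0,-0.04],1],[[0,0,0],[0,0,0],1]]';  python3 -m handwheel '[[[0,0,0],[0,0,-0.04],1],[[0,0,0],[0,0,0],1]]'
```

```text
time: 11.65
tool_pos: [0.5508, -0.2838, 0.0919]
ee_rot: [3.141, -0.001, 3.14]
wrist_force: [0.4, 0.5, -0.2]
width: 0.0003
finger_force: 0.0
time: 11.85
tool_pos: [0.5511, -0.284, 0.0904]
ee_rot: [3.141, -0.0, 3.14]
wrist_force: [-0.6, 1.0, -0.7]
width: 0.0008
finger_force: 0.0
time: 12.05
tool_pos: [0.5513, -0.2841, 0.0886]
ee_rot: [-3.141, 0.0, 3.14]
wrist_force: [-0.4, -0.2, -0.1]
width: 0.0006
finger_force: 0.1
```

Tip at 0.0636; expected stop at about 0.056.

```bash
python3 -m handwheel '[[[0,0,0],[0,0,-0.03],1],[[0,0,0],[0,0,-0.03],1],[[0,0,0],[0,0,0],1]]';  python3 -m handwheel '[[[0,0,0],[0,0,-0.03],1],[[0,0,0],[0,0,-0.03],1],[[0,0,0],[0,0,0],1]]'
```

```text
time: 12.35
tool_pos: [0.5512, -0.2835, 0.0855]
ee_rot: [3.141, 0.0, 3.14]
wrist_force: [0.8, 2.7, 1.9]
width: 0.0004
finger_force: 0.9
time: 12.65
tool_pos: [0.5511, -0.2839, 0.0822]
ee_rot: [3.142, -0.0, 3.14]
wrist_force: [0.9, -0.0, 1.0]
width: 0.0004
finger_force: 0.5
```

```bash
python3 -m handwheel '[[[0,0,0],[0,0,-0.02],1],[[0,0,0],[0,0,0],1],[[0,0,0],[0,0,0],1]]'
```

```text
time: 12.95
tool_pos: [0.551, -0.2842, 0.0814]
ee_rot: [-3.141, -0.0, 3.14]
wrist_force: [0.4, 0.9, 0.5]
width: 0.0003
finger_force: 0.5
```

```bash
python3 -m handwheel '[[[0,0,0],[0,0,-0.02],1],[[0,0,0],[0,0,0],1],[[0,0,0],[0,0,0],1]]'; python3 -m handwheel '[[[0,0,0],[0,0,-0.02],1],[[0,0,0],[0,0,0],1],[[0,0,0],[0,0,0],1]]'
```

```text
time: 13.25
tool_pos: [0.5511, -0.2842, 0.0812]
ee_rot: [-3.141, 0.0, 3.14]
wrist_force: [-0.4, 1.2, 5.1]
width: 0.0003
finger_force: 2.5
time: 13.55
tool_pos: [0.5511, -0.2842, 0.0808]
ee_rot: [-3.141, 0.0, 3.14]
wrist_force: [-2.5, 1.3, 7.6]
width: 0.0005
finger_force: 3.6
```

```bash
python3 -m handwheel '[[[0,0,0],[0,0,-0.02],1],[[0,0,0],[0,0,0],1],[[0,0,0],[0,0,0.3],1],[[0,0,0],[0,0,0.8],1],[[0,0,0],[0,0.4,0.8],1]]'; python3 -m handwheel '[[[0,0,0],[-0.1,0.85,0.6],1],[[0,0,0],[-0.1,0.85,0],1],[[0,0,0],[0,0,0],1]]'
python3 - <<'E'
from h import *
im,d,P,o=wrist("w4"); print(o["tool_pos"])
X=colour(im,d,P,grn,(.03,.08),(.551,-.299))
for a in np.arange(-.325,-.27,.008):
    q=X[(X[:,1]>a)&(X[:,1]<a+.008)]; print(a.round(3),q.mean(0).round(4) if len(q) else 0)
cv2.imwrite("pics/w4c.png",cv2.resize(im[100:300,50:350,::-1],None,fx=2.5,fy=2.5))
E
```

```text
time: 14.05
tool_pos: [0.55, -0.2655, 0.1728]
ee_rot: [3.141, -0.003, 3.137]
wrist_force: [-0.2, -0.0, 0.0]
width: 0.0007
finger_force: 0.0
time: 14.35
tool_pos: [0.5416, -0.1771, 0.2044]
ee_rot: [3.141, 0.003, -3.138]
wrist_force: [0.1, -0.1, -0.7]
width: 0.0003
finger_force: 0.0
[ 0.54160832 -0.17713627  0.20442496]
px [179 189  44  28 954] mid [ 0.5553 -0.3055  0.0552] mean [ 0.5525 -0.3012  0.0562] size [0.032 0.052 0.018]
-0.325 [ 0.552  -0.3206  0.0607]
-0.317 [ 0.5529 -0.3126  0.0582]
-0.309 [ 0.5529 -0.3052  0.0556]
-0.301 [ 0.5525 -0.297   0.055 ]
-0.293 [ 0.5521 -0.2891  0.0548]
-0.285 [ 0.5526 -0.2823  0.054 ]
-0.277 0
```

View pics/w4c.png

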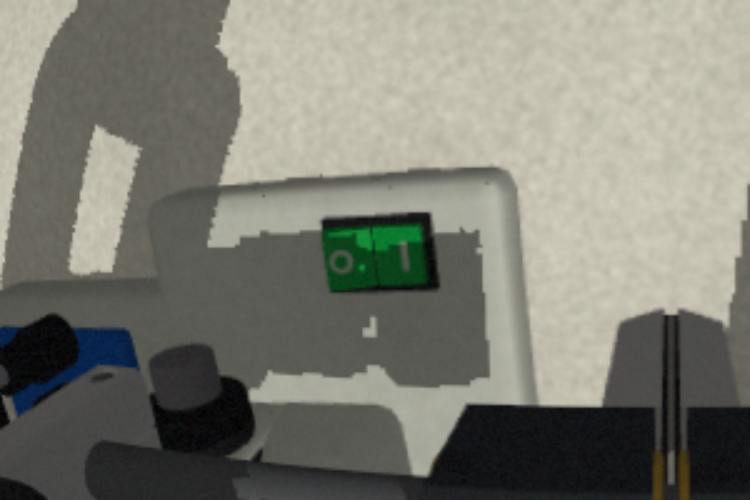

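```bash
python3 -m handwheel '[[[0,0,0],[-0.075,0.8,0],1],[[0,0,0],[-0.075,0.8,0],1],[[0,0,0],[-0.075,0.8,0],1],[[0,0,0],[-0.075,0.8,0],1],[[0,0,0],[-0.075,0.8,0],1]]'; python3 -m handwheel '[[[0,0,0],[-0.075,0.8,0],1],[[0,0,0],[-0.075,0.8,0],1],[[0,0,0],[-0.075,0.8,0],1],[[0,0,0],[-0.075,0.8,0],1],[[0,0,0],[-0.075,0.8,0],1]]';  python3 -m handwheel '[[[0,0,0],[-0.075,0.8,0],1],[[0,0,0],[-0.075,0.8,0],1],[[0,0,0],[0,0,-0.8],1],[[0,0,0],[0,0,-0.5],1],[[0,0,0],[0,0,0],1]]'
python3 - <<'E'
from h import *
im,d,P,o=wrist("w5"); print(o["tool_pos"],o["ee_rot"])
X=colour(im,d,P,blu,(.053,.08),(.496,.3135),.03)
X=colour(im,d,P,yel,(.09,.14),(.561,-.03))
E
```

```text
time: 14.9
tool_pos: [0.5224, 0.0192, 0.2012]
ee_rot: [-3.141, -0.001, 3.138]
wrist_force: [0.9, -0.5, 0.2]
width: 0.0006
finger_force: 0.0
time: 15.4
tool_pos: [0.5042, 0.2195, 0.2011]
ee_rot: [-3.14, -0.001, 3.139]
wrist_force: [1.7, -0.8, 0.0]
width: 0.0001
finger_force: 0.0
time: 15.9
tool_pos: [0.4942, 0.2972, 0.1311]
ee_rot: [-3.136, -0.01, 3.14]
wrist_force: [0.7, 0.4, -0.7]
width: 0.0004
finger_force: 0.0
[0.49418053 0.29721836 0.13109217] [-3.13596956 -0.00981123  3.13955269]
px [318 201  39  37 802] mid [0.4983 0.3124 0.0588] mean [0.494  0.3133 0.0612] size [0.03  0.03  0.011]
px [  0 275   9  22 108] mid [ 0.5598 -0.0347  0.1208] mean [ 0.5608 -0.034   0.1212] size [0.025 0.022 0.006]
```

View pics/w5.png

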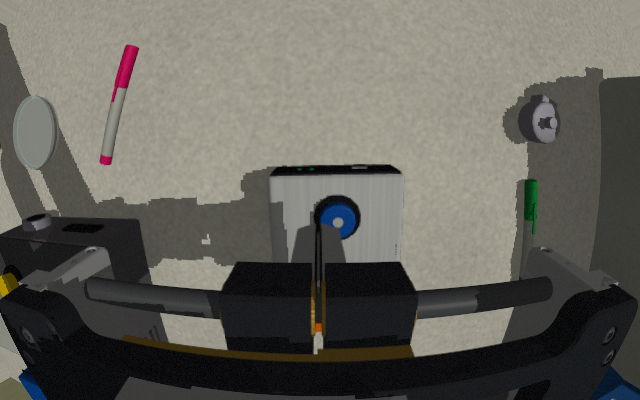

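```bash
python3 -m handwheel '[[[0,0,0],[0,0.32,0],1],[[0,0,0],[0,0,0],1],[[0,0,0],[0,0,-0.25],1],[[0,0,0],[0,0,-0.15],1],[[0,0,0],[0,0,0],1]]'; python3 -m handwheel '[[[0,0,0],[0,0,0],1]]'
```

```text
time: 16.45
tool_pos: [0.4953, 0.3145, 0.1153]
ee_rot: [-3.14, -0.003, 3.14]
wrist_force: [-0.1, 0.1, -0.5]
width: 0.0005
finger_force: 0.0
time: 16.55
tool_pos: [0.496, 0.3149, 0.1167]
ee_rot: [-3.141, -0.001, 3.14]
wrist_force: [0.5, 0.0, -0.4]
width: 0.0008
finger_force: 0.0
```

```bash
python3 -m handwheel '[[[0,0,0],[0,-0.04,-0.2],1],[[0,0,0],[0,0,-0.18],1],[[0,0,0],[0,0,-0.1],1],[[0,0,0],[0,0,0],1],[[0,0,0],[0,0,0],1]]'; python3 -m handwheel '[[[0,0,0],[0,0,-0.03],1],[[0,0,0],[0,0,-0.03],1],[[0,0,0],[0,0,0],1]]'
```

```text
time: 17.05
tool_pos: [0.4962, 0.3131, 0.0929]
ee_rot: [-3.141, -0.0, 3.14]
wrist_force: [0.3, -0.0, 0.6]
width: 0.0006
finger_force: 0.0
time: 17.35
tool_pos: [0.4963, 0.3132, 0.0902]
ee_rot: [3.141, 0.0, 3.14]
wrist_force: [-0.6, 0.6, 0.4]
width: 0.0003
finger_force: 0.0
```

```bash
python3 -m handwheel '[[[0,0,0],[0,0,-0.03],1],[[0,0,0],[0,0,-0.03],1],[[0,0,0],[0,0,0],1]]'
```

```text
time: 17.65
tool_pos: [0.4965, 0.3133, 0.0875]
ee_rot: [3.141, 0.001, 3.14]
wrist_force: [0.5, 0.2, 2.4]
width: 0.0001
finger_force: 0.6
```

```bash
python3 -m handwheel '[[[0,0,0],[0,0,-0.03],1],[[0,0,0],[0,0,-0.03],1],[[0,0,0],[0,0,0],1]]'; python3 -m handwheel '[[[0,0,0],[0,0,-0.03],1],[[0,0,0],[0,0,0],1],[[0,0,0],[0,0,0],1]]'
```

```text
time: 17.95
tool_pos: [0.4965, 0.3133, 0.0843]
ee_rot: [3.141, 0.001, 3.14]
wrist_force: [0.3, -0.5, 2.4]
width: 0.0003
finger_force: 1.0
time: 18.25
tool_pos: [0.4965, 0.3133, 0.0833]
ee_rot: [3.141, 0.001, 3.14]
wrist_force: [-1.4, -0.8, 5.0]
width: 0.0007
finger_force: 2.6
```

```bash
python3 -m handwheel '[[[0,0,0],[0,0,-0.02],1],[[0,0,0],[0,0,0],1],[[0,0,0],[0,0,0],1]]'
```

```text
time: 18.55
tool_pos: [0.4965, 0.3133, 0.0829]
ee_rot: [3.141, 0.001, 3.14]
wrist_force: [-2.3, -1.4, 7.7]
width: 0.0003
finger_force: 3.7
```

Stop reached; press slightly more, lift clear and check.

```bash
python3 -m handwheel '[[[0,0,0],[0,0,-0.02],1],[[0,0,0],[0,0,0],1],[[0,0,0],[0,0,0.3],1],[[0,0,0],[0,0,0.8],1],[[0,0,0],[-0.4,0,0.8],1]]'; python3 -m handwheel '[[[0,0,0],[-0.4,-0.7,0.4],1],[[0,0,0],[-0.4,-0.7,0],1],[[0,0,0],[0,0,0],1],[[0,0,0],[0,0,0],1]]'
python3 - <<'E'
from h import *
im,d,P,o=wrist("w6"); print(o["tool_pos"])
X=colour(im,d,P,blu,(.045,.08),(.496,.3135),.03); print("blue top z",np.percentile(X[:,2],[50,90]))
X=colour(im,d,P,yel,(.09,.14),(.561,-.03)); print("yellow z",np.median(X[:,2]))
X=colour(im,d,P,red,(.09,.14),(.561,.063))
for a in(.042,.05,.058,.066,.074): q=X[(X[:,1]>a)&(X[:,1]<a+.008)]; print(a,q.mean(0).round(4) if len(q) else 0)
E
```

```text
time: 19.05
tool_pos: [0.4766, 0.3124, 0.175]
ee_rot: [-3.14, -0.003, 3.138]
wrist_force: [-0.4, 0.6, 0.5]
width: 0.0007
finger_force: 0.0
time: 19.45
tool_pos: [0.4361, 0.243, 0.1957]
ee_rot: [3.141, 0.0, 3.139]
wrist_force: [-0.6, -0.3, 0.4]
width: 0.0003
finger_force: 0.0
[0.43610554 0.24295919 0.19568678]
px [369 238  29  24 497] mid [0.4968 0.3127 0.0554] mean [0.4959 0.3116 0.0565] size [0.027 0.031 0.008]
blue top z [0.05698313 0.05798036]Traceback (most recent call last):
  File "<stdin>", line 4, in <module>
  File "h.py", line 21, in colour
    k=1+s[1:,4].argmax(); X=P[l==k]
        ~~~~~~~~~~~~~~^^
ValueError: attempt to get argmax of an empty sequence
```

View pics/w6.png

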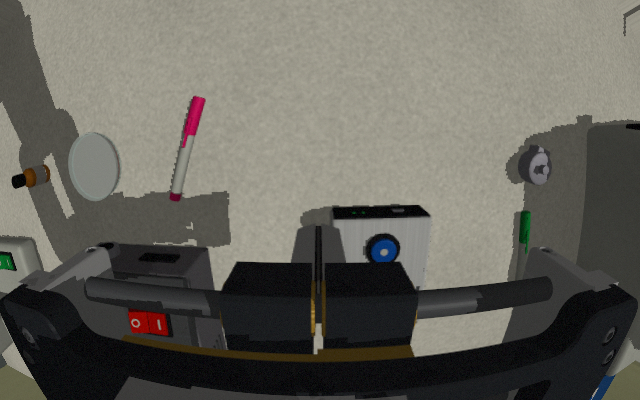

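The blue button (383,250) is now about 5 mm lower and the controller hasn't moved. The red rocker (148,323) is on, and the yellow button was already seen up again.

```bash
python3 -c "
from bench import robot
print(robot.close_job())"
```

```text
the job is handed in; nothing more can be done
None
```

The job is handed in: lamp unit on, ignition held about a second and released, microscope on and camera controller on, in that order, with light presses (about 10 N at most) and all clear at 19.5 s; hand-in returned no verdict.

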